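# Close the mason's pot and lift the dust cover away

### The arm

A 6-joint arm with a two-finger parallel gripper is mounted at the origin on the work surface. World frame = base frame: x ahead of the robot, y to its left, z up, the work surface at z = 0. Lengths are in mm, angles in rad, forces in N, time in s.
With the tool pointing down it reaches from about 275 to 750 mm from the base axis. Payload 10.2 kg.
Tool frame: the origin (TCP) lies between the finger pads; the fingertips stand 17 mm ahead of it and the grasp point (between the pads) lies 2 mm behind it (tips_ahead is the distance from the TCP to the fingertips, in mm); z points along the fingers, y is the line along which they close (so a half turn about z gives the same grasp; the last joint's range is limited). The gripper opens to 85 mm and grips with 20 to 120 N. Pads are 22 mm wide; open, the fingers measure 114 mm over their backs; the gripper's body (76 mm by 85 mm) begins 54 mm behind the grasp point. The pads swing forward as they close: fully open they stand 13 mm farther back than shut.
Start: joints at [1.068, 0.313, 1.498, -0, 1.331, -0.223], TCP at [144.999, 504.586, 248.294] pointing down, gripper open.
Joint ranges: [-2.94, 2.94], [-0.97, 2.17], [0.19, 2.56], [-1.23, 4.37], [0.02, 3.11], [-2.88, 2.88]. Speed limits (rad/s): [2.39, 2.39, 3.01, 3.14, 3.14, 3.14].

### API

Orientations are given as a unit quaternion [w, x, y, z].
In Python, from rig import sense, capture, finish_job, boxes_of, tips_ahead gives the robot as it stands.
- The arm moves only by the tool drive_tool, never from a script. Its argument "commands" is text: rows parted by semicolons, each of 7 numbers parted by spaces: the shift along the world's x, y, z in units of 0.1 m (1.0 is 0.1 m), then the turn, a rotation vector about the world's x, y, z in units of pi/4 rad (1.0 is pi/4 rad), then the opening in per cent of the stroke, from 0 (shut) to 100 (fully open). A call has 1 to 20 rows; each row shifts and turns the commanded pose from where the row before left it; what a row does not reach is not made up. A row lasts 1/12 s, in which the tool goes at most 41.7 mm and 7.16 degrees, less where a joint would pass 70% of its speed; a pose out of reach is approached as far as the arm can. A call with a number of a shift or a turn outside -1 to 1 is refused whole. A call with a gripper value outside its range is refused whole. The fingers move at their own pace and stop on an object; "force" is the grip in N (left out, the last holds). Time passes only in rows, so rows that do not move let the fingers close. It gives the time, the measured TCP pose, the force, the opening and the grip force at its end, in the units of the state.
- sense(): the state, without advancing time (a new reading comes with each control period).
- capture(name): name is "scene" or "side" or "wrist"; returns a dict with "pixels" (480x640x3 uint8, blue, green, red), "fov_y" (degrees; the focal length in pixels is half the picture's height over the tangent of half this angle, whatever the lens; pixels are square), "cx", "cy" (the principal point, pixels), "position" and "attitude" of the camera in the world; the wrist camera has in their place "tool_from_camera" (4x4, takes a point from camera to tool coordinates, whose origin is the TCP and whose axes are the flange's). Camera axes: x right, y down, z forward; pixel columns grow to the right and rows downward; lengths in mm; the calibration is good to about 2 mm. A picture is of the moment at which its call begins: read the wrist's pose just before it. There is no depth.
- finish_job(): hands the job in; it is judged then, once.
Trained networks look in a picture, given as the dict that the camera call returned (one of the last four; its "shot" number tells which), for a name from the list of things; names that differ only in an ending like _2 or _b are one class to them, and where a whole thing is asked for, a point or a joint stands for the part that bears it (a point fixed in the world has none). Each returns a list of dicts, best first, with "confidence" (0 to 1); they miss things now and then, are a little off and sometimes report something else, mostly with a low value. They report only what shows in the picture. A call takes as long as a camera call.
- boxes_of(picture, name): "position" ([column, row] in pixels, amid what is visible of it).
The state is a dict: "time_s": time; "joints": joint angles; "dq": joint speeds; "tau": joint torques, N m; "eef_pos": TCP position; "ee_rot": TCP orientation; "force": force on the tool from outside, world axes, zero at the start; "wrist_torque": the same for the moment, N m; "grip_width": opening from 0.0 (shut) to 1.0 (fully open); "grip_force": force on a finger pad.
Only numpy, scipy, OpenCV 4.12 (cv2) and the standard library are available. Lean on these libraries where they do the work, as an engineer would, in place of code of your own. Each camera call takes 0.05 s, during which the arm holds its last target. There are 200 camera calls.

### The job

Close the squat open pot with its double lid: take the inner lid's knob, which sticks up through the outer lid, lift both lids together, lower them gently onto the pot (do not drop them) until the inner lid sits level and fully seated in the mouth with the outer lid still on it, and let go. Then lift the outer lid alone by its collar, leaving the inner lid seated and undisturbed, and finish while still holding the outer lid level and still in the gripper, about 10 cm above where it lay, ready to be brushed clean. Leave the other things on the bench alone, and do not push the pot about.

Things in the scene. Friction and masses are not known exactly. Their poses are not given: they have to be found in the camera images.
- pot_rim (a point): The squat open round steel pot standing loose on the bench: 116 mm wide outside, 106 mm inside, 70 mm tall, wall 5 mm, 1.2 kg. This point is the centre of its mouth, level with the rim (70 mm above the bench); z up.
- inner_lid_mid (a point): Wooden inner lid, 75 mm tall, 0.25 kg; point on its axis half-way up, z up. Above its underside: 0-12 mm a plug (100 mm wide, 92 at the bottom) that enters the pot's mouth; 12-18 mm a flange 120 mm wide that rests on the rim; then an 18 mm stem and at 45-75 mm the knob. It starts standing on its plug on the bench, carrying the outer lid. Seated, this point is 25.5 mm above the rim.
- inner_knob (a point): Centre of the inner lid's round knob, 26 mm wide and 30 mm tall, 60 mm above the lid's underside; z up. It stands free above the outer lid's collar, whose top is level with the foot of the knob (15 mm below this point). Lifting by the knob carries both lids.
- outer_lid_mid (a point): Aluminium outer lid, 37 mm tall, 0.2 kg; point on its axis half-way up, z up. Above its lower edge: 0-10 mm a skirt (134 mm wide outside, 127 inside), 10-15 mm a top plate with a hole, 15-37 mm the collar. It lies loosely on the inner lid's flange (up to 3.5 mm sideways play), the knob passing up through it. Nested, this point is 11 mm below the inner lid's mid point.
- outer_collar (a point): Centre of the outer lid's round upright collar: 54 mm wide outside, 46 inside, 22 mm tall, standing on the top plate (11 mm below this point; 26 mm above the outer lid's lower edge); z up. The inner lid's knob stands inside and rises 30 mm above the collar's top. Lifting by the collar carries the outer lid only.
- tin: Bystander: slim open steel tin, 56 mm wide, 85 mm tall, standing between the pot's and the lids' places; origin at the middle of its underside. Leave alone.
- mallet: Bystander: round wooden mallet standing on its head with the handle up, 90 mm wide, 220 mm tall; origin at the middle of its underside. Leave alone.
- hammer: Bystander: lump hammer lying flat, steel head 110 x 48 x 48 mm (origin at its middle), wooden handle 170 mm long along its +y; origin at the middle of its underside. Leave alone.
- chisel_a: Bystander: steel stone chisel lying flat, 200 mm long along its x, 14 mm thick, near the robot's base; origin at the middle of its underside. Leave alone.
- chisel_b: Bystander: steel stone chisel lying flat, 180 mm long along its x, 14 mm thick, on the far side; origin at the middle of its underside. Leave alone.
- wedge: Bystander: flat wooden block 50 x 110 x 25 mm, on the far side; origin at the middle of its underside. Leave alone.
- brush: Bystander: bench brush lying on black bristles, 50 x 260 x 52 mm, long along its y; origin at the middle of its underside. Leave alone.

How it is judged:
By the outcome, as a careful person would: the job done as asked, in the order asked, and still so for the second after the job is handed in, while the arm keeps its last pose, push and grip.
It also fails if it takes over 64 s, if anything falls off the work surface, if the arm or the gripper's body presses on something with over 40 N, if the wrist force passes 120 N, or if a joint passes its speed limit or range.

## Working session

There is one attempt and no reset: what is moved stays moved. The work goes in short steps, Python scripts to look and compute and a tool call to move; the robot and the scene stay as the last step left them, time stands still between calls to the robot, and variables do not carry over. Pictures are saved under pics/ and viewed, at most 10 in all, crops included, and the job is handed in when it is done.

Besides the shell and the picture viewer there is one more tool, called after "Emit:" as name(argument=value, ...), one argument or row to a line, values as JSON. drive_tool: Moves the arm, as the interface text tells. Shifts and turns lie within -1 to 1; 1 stands for 0.1 m of shift or pi/4 rad of turn. Its arguments: {"type":"object","properties":{"commands":{"type":"string"},"force":{"type":"number"}},"required":["commands"]}

```bash
mkdir -p pics
cat > h.py <<'E'
import numpy as np, cv2
from scipy.spatial.transform import Rotation as R
from rig import *
def q2r(q): return R.from_quat([q[1],q[2],q[3],q[0]]).as_matrix()
def ray(p,px,s=None):
    f=240/np.tan(np.radians(p["fov_y"])/2)
    d=np.array([(px[0]-p["cx"])/f,(px[1]-p["cy"])/f,1])
    if "tool_from_camera" in p:
        T=np.array(p["tool_from_camera"]);Rt=q2r(s["ee_rot"])
        return Rt@T[:3,3]+np.array(s["eef_pos"]), Rt@T[:3,:3]@d
    a=np.array(p["attitude"]); A=q2r(a) if a.size==4 else a.reshape(3,3)
    return np.array(p["position"]),A@d
def atz(p,px,z,s=None):
    o,d=ray(p,px,s); return o+d*(z-o[2])/d[2]
def tri(rs):
    M=0;b=0
    for o,d in rs:
        d=d/np.linalg.norm(d);P=np.eye(3)-np.outer(d,d);M=M+P;b=b+P@o
    return np.linalg.solve(M,b)
E
python3 - <<'E'
from h import *
np.set_printoptions(precision=1,suppress=True)
s=sense();print(s)
H=dict(pot_rim=70,inner_knob=60,outer_collar=12+6+11+15-5,tin=42,mallet=110,hammer=24,chisel_a=7,chisel_b=7,wedge=12,brush=26)
for c in("scene","side","wrist"):
    p=capture(c);cv2.imwrite(f"pics/{c}0.png",p["pixels"])
    print(c,p["fov_y"],p["cx"],p["cy"],p.get("position"),p.get("attitude"))
    for n,z in H.items():
        for b in boxes_of(p,n)[:2]: print(n,np.round(b["position"]),round(b["confidence"],2),atz(p,b["position"],z,s))
E
```

```text
{'time_s': 0.0, 'joints': array([ 1.1,  0.3,  1.5,  0. ,  1.3, -0.2]), 'dq': array([ 0.,  0.,  0.,  0.,  0., -0.]), 'tau': array([ -0. , -41.2, -26. ,  -0. ,   0. ,  -0. ]), 'eef_pos': array([144.9, 504.4, 247.7]), 'ee_rot': array([-0. ,  0.1,  1. , -0. ]), 'force': array([-0.2,  0.8, -0.3]), 'wrist_torque': array([-0., -0.,  0.]), 'grip_force': 0.0, 'grip_width': 1.0010761210345565}
scene 55.340601699924974 330.68561472846477 238.5249403420706 [1049.7  719.9  807.1] [-0.1  0.3  0.9 -0.4]
pot_rim [290. 220.] 0.74 [ 599.  -154.2   70. ]
pot_rim [426. 296.] 0.46 [497.4 257.5  70. ]
inner_knob [426. 293.] 0.52 [483.9 243.9  60. ]
outer_collar [467. 407.] 0.61 [606.5 481.2  39. ]
outer_collar [424. 309.] 0.6 [504.9 264.8  39. ]
tin [353. 244.] 0.93 [502.7  -2.4  42. ]
tin [290. 222.] 0.47 [ 587.9 -181.6   42. ]
mallet [508. 322.] 0.76 [447.1 425.3 110. ]
hammer [278. 174.] 0.61 [ 475.  -452.3   24. ]
chisel_a [350. 204.] 0.73 [ 372.6 -190.6    7. ]
chisel_a [346. 364.] 0.69 [717.8 260.9   7. ]
chisel_b [350. 204.] 0.73 [ 372.6 -190.6    7. ]
chisel_b [346. 364.] 0.69 [717.8 260.9   7. ]

[... 336 characters left out ...]
uter_collar [272. 216.] 0.57 [474.  202.5  39. ]
tin [306. 258.] 0.58 [513.5  -0.2  42. ]
tin [238. 170.] 0.49 [426.1 467.1  42. ]
mallet [238. 171.] 0.79 [412.8 349.  110. ]
mallet [273. 203.] 0.16 [471.9 162.5 110. ]
hammer [362. 434.] 0.59 [ 477.6 -460.2   24. ]
chisel_a [268. 341.] 0.91 [ 366.2 -193.3    7. ]
chisel_a [348. 200.] 0.64 [719.2 243.5   7. ]
chisel_b [268. 341.] 0.91 [ 366.2 -193.3    7. ]
chisel_b [348. 200.] 0.64 [719.2 243.5   7. ]
wedge [419. 301.] 0.9 [ 731.5 -196.    12. ]
brush [290. 163.] 0.92 [603.  481.8  26. ]
brush [271. 214.] 0.53 [476.2 228.6  26. ]
wrist 65.40383668295969 320.0244357892471 238.3068204654028 None None
mallet [314. 420.] 0.64 [307.1 452.6 110. ]
```

View pics/scene0.png

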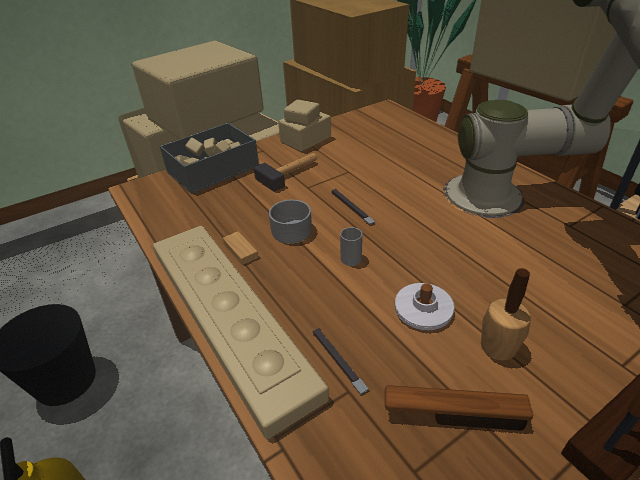

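View pics/side0.png

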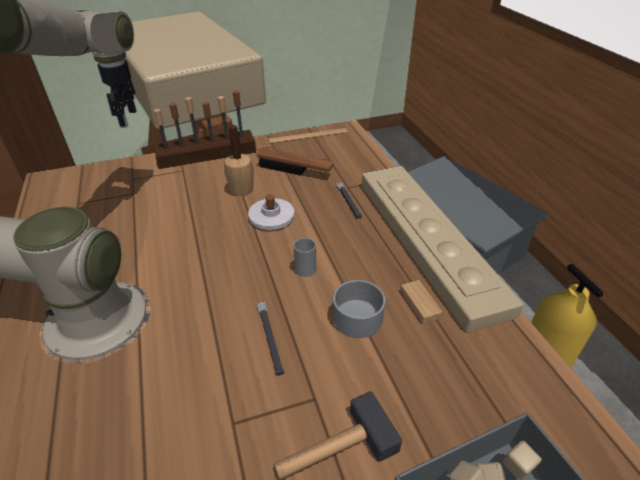

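Run:
```python
from h import *
np.set_printoptions(precision=1,suppress=True)
a=capture("scene");b=capture("side")
for n,u,v in(("knob",(426,294),(270,204)),("plate",(424.5,306),(271,214)),("rim",(290.5,213),(359,298)),("mallet",(505,328),(239,177)),("handletop",(521,272),(236,126))):
    print(n,tri([ray(a,u),ray(b,v)]))
print(atz(a,(290.5,213),70),atz(b,(359,298),70),atz(a,(426,294),60),atz(b,(270,204),60))
p=capture("wrist");print(p["tool_from_camera"],q2r(sense()["ee_rot"]))
```

```text
knob [479.2 241.2  50.9]
plate [479.9 243.1  13.2]
rim [ 579.1 -187.9   66.2]
mallet [419.3 408.4  53.9]
handletop [432.1 410.2 222.7]
[ 581.2 -183.2   70. ] [ 577.8 -191.1   70. ] [486.5 246.9  60. ] [476.6 229.3  60. ]
[[  -0.    -1.    -0.3   73.1]
 [   1.    -0.    -0.     0.3]
 [   0.    -0.3    1.  -125.3]
 [   0.     0.     0.     1. ]] [[-1.   0.3  0. ]
 [ 0.3  1.   0. ]
 [ 0.   0.  -1. ]]
```

Emit:
drive_tool(
  commands="0 0 0.4 0 0 0 100;0 0 0.4 0 0 0 100;0.3 -0.25 0 0 0 0 100;0.3 -0.25 0 0 0 0 100;0.3 -0.25 0 0 0 0 100;0.3 -0.25 0 0 0 0 100;0.3 -0.25 0 0 0 0 100;0.3 -0.25 0 0 0 0 100;0.3 -0.25 0 0 0 0 100;0.3 -0.25 0 0 0 0 100;0.3 -0.25 0 0 0 0 100;0.3 -0.25 0 0 0 0 100;0.3 -0.15 -0.3 0 0 0 100;0 0 -0.3 0 0 0 100;0 0 0 0 0 0 100;0 0 0 0 0 0 100",
)

```text
time_s: 3.13
eef_pos: [472.3, 240.7, 270.3]
ee_rot: [-0.001, 0.14, 0.99, -0.0]
force: [0.0, -0.3, 1.1]
grip_width: 1.003
grip_force: 0.0
```

View pics/w1.png

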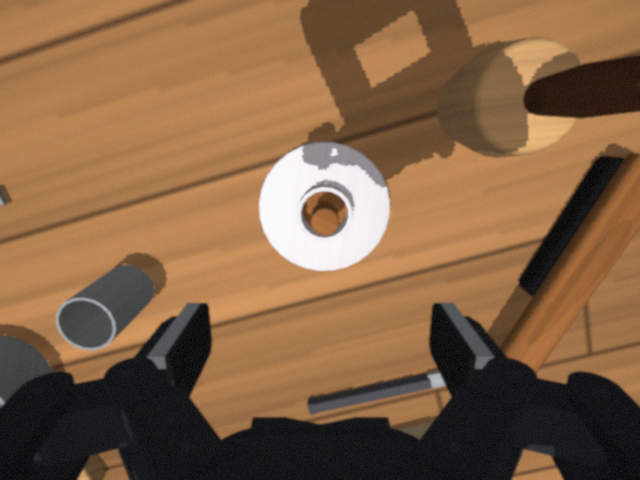

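Run:
```python
from h import *
np.set_printoptions(precision=1,suppress=True)
print(tips_ahead)
s=sense();p=capture("wrist")
im=p["pixels"].astype(int);hsv=cv2.cvtColor(p["pixels"],cv2.COLOR_BGR2HSV)
m=((hsv[...,1]<60)&(hsv[...,2]>60)).astype(np.uint8);m[:135]=0;m[280:]=0;m[:,:250]=0;m[:,400:]=0
c=max(cv2.findContours(m,0,1)[0],key=cv2.contourArea);h=cv2.convexHull(c);e=cv2.fitEllipse(h);print(e,atz(p,e[0],23,s),atz(p,e[0],18,s))
for z,px in((75,(324,219)),(45,(327,211))):print(z,atz(p,px,z,s))
```

```text
17.0
((322.51165771484375, 204.03404235839844), (128.93350219726562, 130.62135314941406), 88.18949890136719) [477.7 243.1  23. ] [478.7 242.9  18. ]
75 [480.6 243.3  75. ]
45 [481.  246.5  45. ]
```

Emit:
drive_tool(
  commands="0.08 0.02 -0.3 0 0 0 100;0 0 -0.4 0 0 0 100;0 0 -0.4 0 0 0 100;0 0 -0.2 0 0 0 100;0 0 0 0 0 0 100;0 0 0 0 0 0 100",
  force=40,
)

```text
time_s: 3.93
eef_pos: [480.9, 243.0, 141.2]
ee_rot: [0.0, 0.139, 0.99, 0.0]
force: [0.6, -0.1, 0.7]
grip_width: 1.0
grip_force: 0.0
```

Run:
```python
from h import *
np.set_printoptions(precision=1,suppress=True)
s=sense();p=capture("wrist");cv2.imwrite("pics/w2.png",p["pixels"]);print(s["eef_pos"])
for n,z in(("inner_knob",60),("outer_collar",34)):
  for b in boxes_of(p,n)[:1]: print(n,b["position"],b["confidence"],atz(p,b["position"],z,s))
hsv=cv2.cvtColor(p["pixels"],cv2.COLOR_BGR2HSV)
# project predicted knob for viewing
```

```text
[480.9 243.  141.2]
inner_knob [318.8, 245.0] 0.76 [474.4 244.3  60. ]
outer_collar [322.2, 215.0] 0.91 [463.7 249.6  34. ]
```

View pics/w2.png

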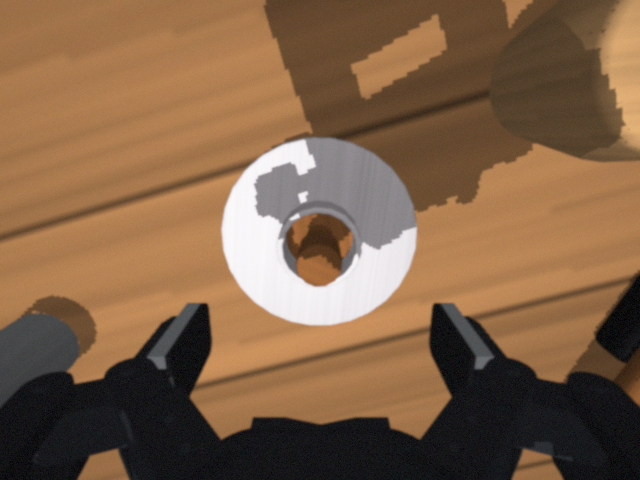

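Run:
```python
from h import *
np.set_printoptions(precision=1,suppress=True)
s=sense();p=capture("wrist")
print("plate",atz(p,(319,231),21,s),"knobtop",atz(p,(320,265),75,s),"collar top",atz(p,(319.5,243),45,s))
print(ray(p,(320,265),s))
c=cv2.resize(p["pixels"][190:300,250:390],None,fx=5,fy=5,interpolation=2);cv2.imwrite("pics/w2c.png",c)
```

```text
plate [478.6 243.8  21. ] knobtop [482.7 243.2  75. ] collar top [479.6 243.8  45. ]
(array([411.1, 263.5, 267.8]), array([ 0.3, -0.1, -0.9]))
```

View pics/w2c.png

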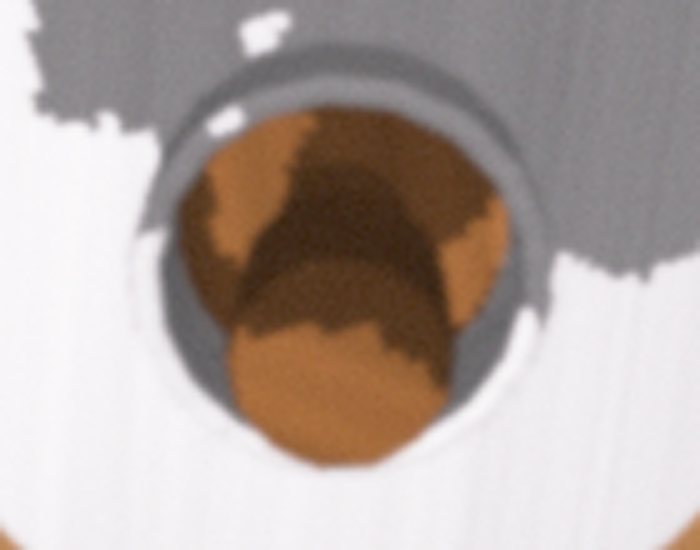

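Emit:
drive_tool(
  commands="0 0.01 -0.2 0 0 0 50;0 0 0 0 0 0 50;0 0 0 0 0 0 50;0 0 0 0 0 0 50;0 0 0 0 0 0 50;0 0 0 0 0 0 50",
  force=40,
)

```text
time_s: 4.63
eef_pos: [481.1, 243.8, 121.3]
ee_rot: [0.001, 0.139, 0.99, 0.0]
force: [0.4, -0.2, 0.1]
grip_width: 0.503
grip_force: 0.0
```

Run:
```python
from h import *
np.set_printoptions(precision=1,suppress=True)
s=sense();p=capture("wrist");cv2.imwrite("pics/w3.png",p["pixels"]);print(s["eef_pos"],s["grip_width"],tips_ahead)
Rt=q2r(s["ee_rot"]);T=np.linalg.inv(np.array(p["tool_from_camera"]));f=240/np.tan(np.radians(p["fov_y"])/2)
for z in(0,8,17,30):
  for y in(21,):
    c=T@[0,y,z,1];print(z,y,c[:2]/c[2]*f+[p["cx"],p["cy"]])
c=T@[0,42,17,1];print("open17",c[:2]/c[2]*f+[p["cx"],p["cy"]])
```

```text
[481.1 243.8 121.3] 0.5034630760201728 17.0
0 21 [375.  327.6]
8 21 [372.2 317.2]
17 21 [369.3 306.7]
30 21 [365.7 293.4]
open17 [419.2 306.7]
```

View pics/w3.png

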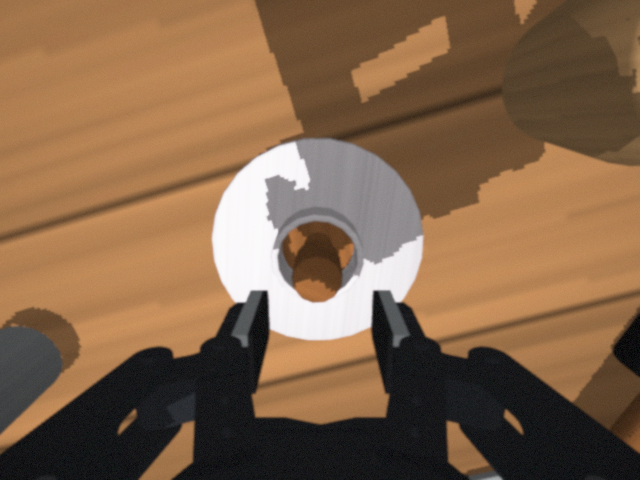

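Emit:
drive_tool(
  commands="0 0 -0.25 0 0 0 50;0 0 -0.2 0 0 0 50;0 0 -0.1 0 0 0 50;0 0 0 0 0 0 50;0 0 0 0 0 0 0;0 0 0 0 0 0 0;0 0 0 0 0 0 0;0 0 0 0 0 0 0;0 0 0 0 0 0 0;0 0 0 0 0 0 0",
  force=50,
)

```text
time_s: 5.52
eef_pos: [481.4, 243.8, 66.5]
ee_rot: [0.001, 0.139, 0.99, 0.0]
force: [-0.7, -1.5, 6.2]
grip_width: 0.287
grip_force: 50.3
```

Emit:
drive_tool(
  commands="0 0 0.03 0 0 0 0;0 0 0.06 0 0 0 0;0 0 0.1 0 0 0 0;0 0 0.15 0 0 0 0;0 0 0.2 0 0 0 0;0 0 0.2 0 0 0 0;0 0 0.2 0 0 0 0;0 0 0.2 0 0 0 0;0 0 0.2 0 0 0 0;0 0 0.1 0 0 0 0;0 0 0 0 0 0 0;0 0 0 0 0 0 0",
)

```text
time_s: 6.52
eef_pos: [480.5, 243.7, 209.2]
ee_rot: [-0.0, 0.139, 0.99, -0.0]
force: [-0.7, -0.2, -4.3]
grip_width: 0.286
grip_force: 49.5
```

Run:
```python
from h import *
p=capture("scene")["pixels"];q=capture("side")["pixels"]
cv2.imwrite("pics/l1.png",np.hstack([cv2.resize(p[180:380,330:530],(400,400)),cv2.resize(q[90:290,170:370],(400,400))]))
```

```text
(no output)
```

View pics/l1.png

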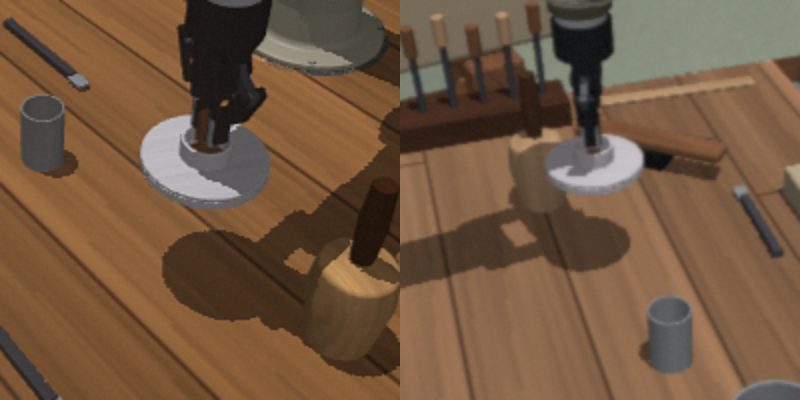

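Emit:
drive_tool(
  commands="0.04 -0.08 0.03 0 0 0 0;0.08 -0.16 0.04 0 0 0 0;0.09 -0.18 0.04 0 0 0 0;0.09 -0.18 0.04 0 0 0 0;0.09 -0.18 0.04 0 0 0 0;0.09 -0.18 0.04 0 0 0 0;0.09 -0.18 0.04 0 0 0 0;0.09 -0.18 0.04 0 0 0 0;0.09 -0.18 0.04 0 0 0 0;0.09 -0.18 0.04 0 0 0 0;0.09 -0.18 0.04 0 0 0 0;0.09 -0.18 0.04 0 0 0 0;0.09 -0.18 0.03 0 0 0 0;0.08 -0.14 0 0 0 0 0;0.04 -0.08 0 0 0 0 0;0 0 0 0 0 0 0;0 0 0 0 0 0 0;0 0 0 0 0 0 0",
)

```text
time_s: 8.12
eef_pos: [603.4, 0.4, 259.2]
ee_rot: [-0.0, 0.139, 0.99, 0.0]
force: [-0.6, 1.1, -4.5]
grip_width: 0.282
grip_force: 49.6
```

Run:
```python
from h import *
np.set_printoptions(precision=1,suppress=True)
s=sense();print(s["eef_pos"],s["force"],s["grip_width"])
ims=[]
for c in("wrist","scene","side"):
    p=capture(c);b=boxes_of(p,"pot_rim")[:1];print(c,b);cv2.imwrite(f"pics/p_{c}.png",p["pixels"])
    x,y=map(int,b[0]["position"]) if b else (200,240)
    r=100 if c=="wrist" else 40
    x=min(max(x,r),640-r);y=min(max(y,r),480-r)
    print(x-r,y-r);ims.append(cv2.resize(p["pixels"][y-r:y+r,x-r:x+r],(400,400),interpolation=2))
cv2.imwrite("pics/p1.png",cv2.resize(np.vstack([np.hstack(ims[:2]),np.hstack([ims[2],ims[2]*0])]),(600,600)))
```

```text
[603.4   0.4 259.2] [-0.6  1.1 -4.5] 0.2818828473684598
wrist [{'position': [112.3, 237.1], 'confidence': 0.76}]
12 137
scene [{'position': [285.0, 225.9], 'confidence': 0.73}]
245 185
side [{'position': [357.0, 308.4], 'confidence': 0.57}]
317 268
```

View pics/p1.png

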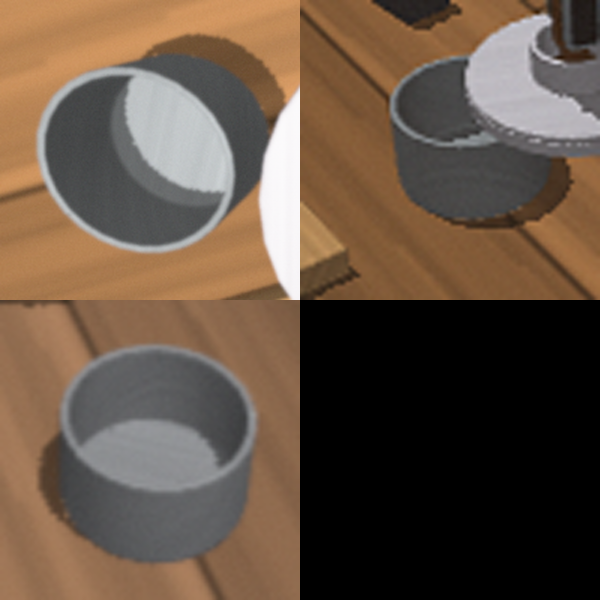

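Run:
```python
from h import *
from scipy.optimize import minimize
from scipy.ndimage import map_coordinates
np.set_printoptions(precision=2,suppress=True)
s=sense();a=np.linspace(0,2*np.pi,180,endpoint=False)
for c,x0 in(("wrist",None),("side",None),("scene",None)):
    p=capture(c);g=cv2.GaussianBlur(p["pixels"],(3,3),0).astype(float)
    hsv=cv2.cvtColor(p["pixels"],cv2.COLOR_BGR2HSV).astype(float)
    V=cv2.GaussianBlur(hsv[...,2]-1.0*hsv[...,1],(0,0),0.7)
    o,D=ray(p,(p["cx"],p["cy"]),s)
    dx=ray(p,(p["cx"]+1,p["cy"]),s)[1]-D;dy=ray(p,(p["cx"],p["cy"]+1),s)[1]-D
    M=np.linalg.inv(np.c_[dx,dy,D])
    def smp(x,y,r):
        P=np.c_[x+r*np.cos(a),y+r*np.sin(a),np.full(180,70.)]-o
        q=P@M.T;u=q[:,0]/q[:,2]+p["cx"];v=q[:,1]/q[:,2]+p["cy"]
        return map_coordinates(V,[v,u],order=1,mode="nearest")
    def cost(X): return -np.mean([np.median(smp(*X,r)*0+smp(*X,r)-0.5*smp(*X,r-6)-0.5*smp(*X,r+6)) + np.mean(smp(*X,r)-0.5*smp(*X,r-6)-0.5*smp(*X,r+6)) for r in(54.5,55.5,56.5)])
    best=min(((cost((x,y)),x,y) for x in range(560,602,2) for y in range(-208,-168,2)))
    r=minimize(cost,best[1:],method="Nelder-Mead");print(c,r.x,r.fun)
```

```text
wrist [ 578.18 -192.19] -198.27141479657737
side [ 576.92 -191.88] -81.20497041867584
scene [ 578.72 -193.49] -36.550149505364885
```

Emit:
drive_tool(
  commands="-0.01 -0.08 0 0 0 0 0;-0.02 -0.16 0 0 0 0 0;-0.02 -0.18 0 0 0 0 0;-0.025 -0.18 0 0 0 0 0;-0.025 -0.18 0 0 0 0 0;-0.025 -0.18 0 0 0 0 0;-0.025 -0.18 0 0 0 0 0;-0.025 -0.18 0 0 0 0 0;-0.025 -0.18 0 0 0 0 0;-0.025 -0.18 -0.1 0 0 0 0;-0.02 -0.14 -0.2 0 0 0 0;-0.01 -0.08 -0.2 0 0 0 0;0 0 -0.2 0 0 0 0;0 0 -0.2 0 0 0 0;0 0 -0.15 0 0 0 0;0 0 -0.1 0 0 0 0;0 0 0 0 0 0 0;0 0 0 0 0 0 0;0 0 0 0 0 0 0",
)

```text
time_s: 10.15
eef_pos: [578.8, -190.7, 145.8]
ee_rot: [0.001, 0.139, 0.99, -0.0]
force: [-1.0, 0.0, -5.3]
grip_width: 0.284
grip_force: 49.7
```

Emit:
drive_tool(
  commands="-0.005 -0.012 -0.03 0 0 0 0;0 0 -0.04 0 0 0 0;0 0 -0.03 0 0 0 0;0 0 -0.03 0 0 0 0;0 0 -0.02 0 0 0 0;0 0 0 0 0 0 0;0 0 0 0 0 0 0;0 0 0 0 0 0 0",
)

```text
time_s: 10.82
eef_pos: [577.9, -191.5, 129.7]
ee_rot: [0.0, 0.139, 0.99, -0.0]
force: [0.7, -0.2, -4.0]
grip_width: 0.286
grip_force: 49.8
```

Run:
```python
from h import *
s=sense();print(s["eef_pos"],s["force"],s["wrist_torque"])
p=capture("scene")["pixels"];q=capture("side")["pixels"]
cv2.imwrite("pics/d1.png",np.hstack([cv2.resize(p[160:260,240:340],(400,400),interpolation=2),cv2.resize(q[240:350,305:415],(400,400),interpolation=2)]))
```

```text
[ 577.86929712 -191.51906849  129.66317645] [ 0.6593718  -0.16822048 -3.95230041] [-0.0096736   0.01582069  0.01431605]
```

View pics/d1.png

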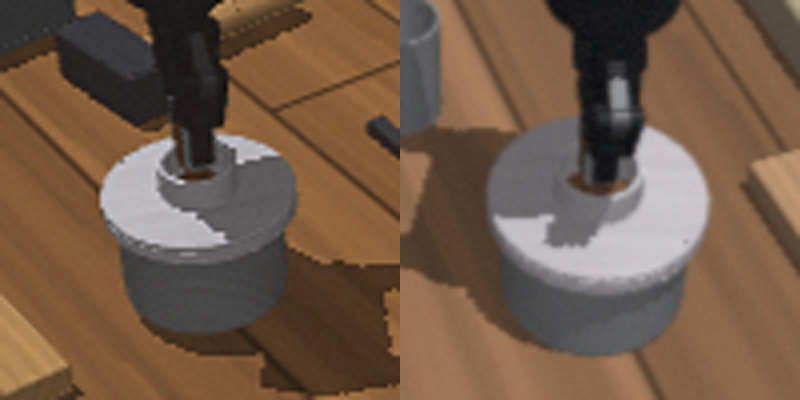

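Emit:
drive_tool(
  commands="0 0 -0.015 0 0 0 0;0 0 -0.015 0 0 0 0;0 0 -0.01 0 0 0 0;0 0 0 0 0 0 0;0 0 0 0 0 0 0",
)

```text
time_s: 11.33
eef_pos: [577.7, -191.5, 125.4]
ee_rot: [-0.0, 0.139, 0.99, 0.0]
force: [-0.9, -0.8, -5.0]
grip_width: 0.289
grip_force: 49.8
```

Emit:
drive_tool(
  commands="0 0 -0.01 0 0 0 0;0 0 0 0 0 0 0;0 0 0 0 0 0 0",
)

```text
time_s: 11.58
eef_pos: [577.8, -191.6, 124.6]
ee_rot: [0.0, 0.139, 0.99, -0.0]
force: [0.1, -0.5, -4.2]
grip_width: 0.29
grip_force: 49.8
```

Emit:
drive_tool(
  commands="0 0 -0.01 0 0 0 0;0 0 0 0 0 0 0;0 0 0 0 0 0 0",
)

```text
time_s: 11.83
eef_pos: [577.9, -191.7, 124.5]
ee_rot: [0.0, 0.139, 0.99, -0.0]
force: [-4.3, 0.4, 5.8]
grip_width: 0.29
grip_force: 50.9
```

Emit:
drive_tool(
  commands="0 0 0 0 0 0 32;0 0 0 0 0 0 35;0 0 0 0 0 0 45;0 0 0 0 0 0 50;0 0 0 0 0 0 50;0 0 0.1 0 0 0 50;0 0 0.2 0 0 0 60;0 0 0.3 0 0 0 80;0 0 0.3 0 0 0 80;0 0 0 0 0 0 80;0 0 0 0 0 0 80;0 0 0 0 0 0 80",
)

```text
time_s: 12.83
eef_pos: [577.6, -191.4, 213.3]
ee_rot: [-0.0, 0.139, 0.99, 0.0]
force: [-0.3, -0.2, -0.2]
grip_width: 0.801
grip_force: 0.0
```

Run:
```python
from h import *
np.set_printoptions(precision=1,suppress=True)
s=sense();p=capture("wrist");print(s["eef_pos"],s["grip_width"])
z0=58
hsv=cv2.cvtColor(p["pixels"],cv2.COLOR_BGR2HSV)
sc=capture("scene");q=capture("side")
a=cv2.resize(p["pixels"],(400,300));
top=np.hstack([cv2.resize(sc["pixels"][160:260,240:340],(300,300),interpolation=2),cv2.resize(q["pixels"][240:350,305:415],(300,300),interpolation=2)])
cv2.imwrite("pics/r1.png",np.vstack([top,np.hstack([a,np.zeros((300,200,3),np.uint8)])]))
cv2.imwrite("pics/r1w.png",p["pixels"])
```

```text
[ 577.6 -191.4  213.3] 0.8007698621044337
```

View pics/r1.png

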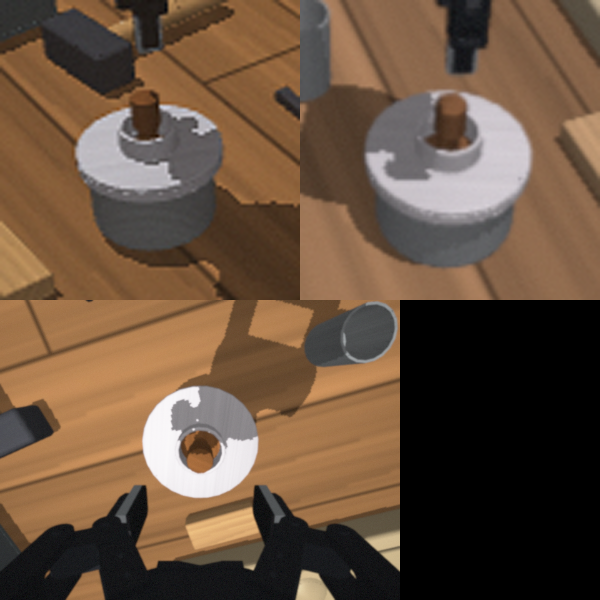

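Run:
```python
from h import *
np.set_printoptions(precision=1,suppress=True)
s=sense();p=capture("wrist")
hsv=cv2.cvtColor(p["pixels"],cv2.COLOR_BGR2HSV)
m=((hsv[...,1]<60)&(hsv[...,2]>90)).astype(np.uint8);m[:130]=0;m[325:]=0;m[:,:215]=0;m[:,425:]=0
c=max(cv2.findContours(m,0,1)[0],key=cv2.contourArea);h=cv2.convexHull(c);e=cv2.fitEllipse(h);print(e,cv2.boundingRect(h),atz(p,e[0],80,s))
# collar inner = wood-coloured blob inside
k=((hsv[...,1]>70)).astype(np.uint8)
mm=np.zeros_like(k);cv2.ellipse(mm,(e[0],(e[1][0]*.8,e[1][1]*.8),e[2]),1,-1);k&=mm
c=max(cv2.findContours(k,0,1)[0],key=cv2.contourArea);x=cv2.boundingRect(c);print("hole",x)
for n,z in(("inner_knob",118),("outer_collar",92)):
  for b in boxes_of(p,n)[:1]: print(n,b["position"],atz(p,b["position"],z,s))
```

```text
((319.96807861328125, 227.38966369628906), (180.15988159179688, 186.19813537597656), 89.45499420166016) (227, 138, 187, 180) [ 574.1 -190.1   80. ]
hole (289, 210, 63, 68)
inner_knob [318.4, 240.5] [ 572.  -190.5  118. ]
outer_collar [321.0, 212.6] [ 561.3 -185.7   92. ]
```

Run:
```python
from h import *
s=sense();p=capture("wrist")
T=np.linalg.inv(np.array(p["tool_from_camera"]));f=240/np.tan(np.radians(p["fov_y"])/2)
for y in(21,34,42):
  for z in(0,5,10,15,20):
    c=T@[11,y,z,1];print(y,z,(c[:2]/c[2]*f+[p["cx"],p["cy"]]).round(1))
for name in("w2","w3","r1w"):
  g=cv2.cvtColor(cv2.imread(f"pics/{name}.png"),6)
  # top row of grey/dark finger, right side
  col={"w2":(436,455),"w3":(376,388),"r1w":(410,428)}[name]
  for c in range(*col,4): print(name,c,g[270:325:3,c])
```

```text
21 0 [376.2 301.2]
21 5 [374.3 295.3]
21 10 [372.6 289.7]
21 15 [370.9 284.6]
21 20 [369.4 279.7]
34 0 [411.5 301.1]
34 5 [408.4 295.2]
34 10 [405.5 289.7]
34 15 [402.9 284.6]
34 20 [400.3 279.7]
42 0 [433.2 301.1]
42 5 [429.4 295.2]
42 10 [425.8 289.7]
42 15 [422.5 284.5]
42 20 [419.4 279.7]
w2 436 [143 146 148 146 146 145 140 138 136 136 141  77  19  15   6  15  22  11
  18]
w2 440 [145 147 149 144 145 142 140 138 134 137 144  89  29  14  13  19  14  23
  22]
w2 444 [147 147 146 148 146 140 138 135 137 139 149 104  82  59  28  22  13  15
  17]
w2 448 [146 146 146 148 145 139 134 134 135 141 149 105  85  85  81  58  16  16
  16]
w2 452 [148 147 144 147 142 137 136 136 140 147 151 110  84  84  86  84  80  59
  25]
w3 376 [241 242 244 243 243 243 239  67  21  21  19  15  21  20  22  20  21  10
  16]
w3 380 [240 239 239 240 240 241 237 107  81  63  37  28  17  18  13  21  21  16
  19]
w3 384 [242 242 241 242 240 240 237 106  89  91  89  89  75  57  32  21  19  22
  17]
r1w 410 [121 127 139 137 132 133 133 128 125  36  15   8  21  11  21  17  20  14
  12]
r1w 414 [125 131 136 134 133 133 133 132 124  69  39  20  16  17  18  17  22  15
  18]
r1w 418 [125 133 139 134 133 134 133 130 123  87  84  74  50  19  21  13  11  19
  15]
r1w 422 [129 138 137 130 130 129 132 128 126  87  83  84  85  84  65  34  21  18
  24]
r1w 426 [132 140 135 133 131 132 126 130 127 101  85  85  85  84  83  83  74  52
  23]
```

Emit:
drive_tool(
  commands="-0.025 0.01 -0.3 0 0 0 85;0 0 -0.3 0 0 0 85;0 0 -0.25 0 0 0 85;0 0 -0.15 0 0 0 85;0 0 -0.1 0 0 0 85;0 0 -0.1 0 0 0 85;0 0 0 0 0 0 85;0 0 0 0 0 0 85",
  force=40,
)

```text
time_s: 13.85
eef_pos: [575.5, -190.6, 93.9]
ee_rot: [0.0, 0.139, 0.99, -0.0]
force: [1.0, -0.2, 0.6]
grip_width: 0.852
grip_force: 0.0
```

Emit:
drive_tool(
  commands="0 0 0 0 0 0 75;0 0 0 0 0 0 70;0 0 0 0 0 0 67;0 0 0 0 0 0 64;0 0 0 0 0 0 62;0 0 0 0 0 0 55;0 0 0 0 0 0 50;0 0 0 0 0 0 50;0 0 0 0 0 0 50;0 0 0 0 0 0 50",
  force=40,
)

```text
time_s: 14.68
eef_pos: [575.6, -190.7, 94.6]
ee_rot: [0.001, 0.14, 0.99, -0.0]
force: [-1.3, 0.8, 6.2]
grip_width: 0.616
grip_force: 43.1
```

Emit:
drive_tool(
  commands="0 0 0.02 0 0 0 50;0 0 0.03 0 0 0 50;0 0 0.05 0 0 0 50;0 0 0.05 0 0 0 50;0 0 0.08 0 0 0 50;0 0 0.1 0 0 0 50;0 0 0.1 0 0 0 50;0 0 0.1 0 0 0 50;0 0 0.1 0 0 0 50;0 0 0.1 0 0 0 50;0 0 0.1 0 0 0 50;0 0 0.08 0 0 0 50;0 0 0.06 0 0 0 50;0 0 0.03 0 0 0 50;0 0 0 0 0 0 50;0 0 0 0 0 0 50;0 0 0 0 0 0 50;0 0 0 0 0 0 50",
)

```text
time_s: 16.18
eef_pos: [575.1, -190.4, 193.0]
ee_rot: [-0.001, 0.139, 0.99, 0.0]
force: [-0.9, 0.8, -2.1]
grip_width: 0.615
grip_force: 43.1
```

Run:
```python
from h import *
np.set_printoptions(precision=1,suppress=True)
s=sense();print(s["eef_pos"],s["force"],s["wrist_torque"],s["grip_width"],s["grip_force"],s["dq"])
a=capture("scene");b=capture("side")
for n in("outer_collar","outer_lid_mid","inner_knob","inner_lid_mid","pot_rim","tin"):
  for c in(a,b):
    for d in boxes_of(c,n)[:2]: print(n,np.round(d["position"]),round(d["confidence"],2))
# expected pixels
def proj(p,X):
    o,D=ray(p,(p["cx"],p["cy"]));dx=ray(p,(p["cx"]+1,p["cy"]))[1]-D;dy=ray(p,(p["cx"],p["cy"]+1))[1]-D
    q=np.linalg.solve(np.c_[dx,dy,D],np.array(X)-o);return (q[:2]/q[2]+[p["cx"],p["cy"]]).round()
for n,X in(("knob",(578,-192,118)),("flange",(578,-192,74)),("outer",(576,-191,184)),("potmid",(578,-192,35))): print(n,proj(a,X),proj(b,X))
for c,nm in((a,"scene"),(b,"side")):   # knob colour and lid plate: segment bright lid
    hsv=cv2.cvtColor(c["pixels"],40);x,y=proj(c,(576,-191,175)).astype(int)
    m=((hsv[...,1]<45)&(hsv[...,2]>110)).astype(np.uint8);w=np.zeros_like(m);cv2.circle(w,(int(x),int(y)),55,1,-1);m&=w
    h=cv2.convexHull(max(cv2.findContours(m,0,1)[0],key=cv2.contourArea));print(nm,"lid",cv2.fitEllipse(h))
    P=np.float32([proj(c,(576+67*np.cos(t),-191+67*np.sin(t),z)) for t in np.linspace(0,6.28,60) for z in(166,181)])
    print("model",cv2.fitEllipse(cv2.convexHull(P)))
```

```text
[ 575.1 -190.4  193. ] [-0.9  0.8 -2.1] [ 0.  0. -0.] 0.615197922548297 43.10125429685286 [ 0. -0. -0.  0.  0.  0.]
outer_collar [284. 184.] 0.85
outer_collar [356. 272.] 0.56
outer_collar [304. 258.] 0.29
outer_lid_mid [284. 183.] 0.62
outer_lid_mid [353. 268.] 0.81
inner_knob [292. 210.] 0.63
inner_knob [359. 302.] 0.97
inner_lid_mid [289. 211.] 0.83
inner_lid_mid [363. 301.] 0.93
inner_lid_mid [362. 440.] 0.39
pot_rim [292. 231.] 0.69
pot_rim [357. 324.] 0.91
tin [353. 248.] 0.64
tin [306. 258.] 0.87
knob [288. 197.] [360. 283.]
flange [290. 210.] [359. 297.]
outer [287. 175.] [361. 261.]
potmid [291. 221.] [358. 309.]
scene lid ((279.4388427734375, 179.5153045654297), (27.11872673034668, 37.06424331665039), 91.48982238769531)
model ((287.3861389160156, 179.2869110107422), (33.12708282470703, 54.197044372558594), 85.11510467529297)
side lid ((362.9949035644531, 266.1177062988281), (47.98596954345703, 61.93352508544922), 87.2547378540039)
model ((360.7833557128906, 265.42626953125), (50.79496765136719, 67.18875885009766), 94.34367370605469)
```

```bash
python3 -c "
from rig import *
print(finish_job())"
```

```text
the job is handed in; nothing more can be done
None
```

The job is handed in: both lids went onto the pot with the inner lid seated. The outer lid is held still about 10 cm above where it lay. The final check of force and network detections showed only the outer lid's weight on the gripper and the inner lid still at the pot, but I had used all 10 picture views, so I did not look at that last pose myself.

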